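# Wind down the glue press and lock its nut with the cross pin

### The job

The little glue press on the jeweller's bench has copper blanks under its wooden disc. Wind its square nut down by the crank, clockwise seen from above, to the last place before it goes tight where the nut's cross hole lines up with the hole through the stud (crank arm pointing directly away from the base's tongue); then pick up the steel lock pin and push it level into the cross hole from the tongue side until its collar meets the nut, let go and leave it there. Leave the glue bottle, mug, pliers and bench block where they are.

Things in the scene. Friction and masses are not known exactly. Their poses are not given: they have to be found in the camera images.
- press: The glue press, bolted upright to the bench. Origin: on the stud's axis, at bench level; z up, x out along the tongue. Dark steel base 8 mm thick: a 100 mm square centred here, and a tongue 50 mm wide reaching to 125 mm along x. Copper blanks lie on it below the press's wooden disc (60 mm diameter).
- stud_hole (a point): Centre of the cross hole through the fixed upright steel stud, on its axis, 36 mm above the bench. x is level and points out along the tongue, the side from which the pin goes in (the pin travels along -x); z is up. Stud 16 mm in diameter, its top 66 mm above the bench; hole 11 mm square, right through.
- nut (a joint): Turn of the square crank nut on the stud, rad; grows as it is wound down, clockwise from above; a turn lowers nut, crank and disc by 6 mm. 0: holes lined up in angle and height; the pin fits within about 0.15 of 0. Starts 1.1 to 1.9 turns short (negative). Goes tight, disc on the blanks, at +0.6. Stays where left; turning takes about 3 N at the knob.
- nut_hole (a point): Mouth of the nut's blind cross hole, 12 mm square, in the one face opposite the crank arm, 18 mm from the stud's axis; x points out of the hole, z up. Nut: steel, 36 mm square, from 12 mm below to 16 mm above this point; the crank arm is the 6 mm above that. At nut = 0 it is 36 mm above the bench and faces along the tongue.
- knob_mid (a point): Centre (half-way up) of the crank's upright round wooden knob, 16 mm diameter, 38 mm tall, 50 mm from the stud's axis. It spins freely on the crank arm, so it can be held without turning the hand while led round the circle. At nut = 0 it is 77 mm above the bench. The top of the arm (18 mm wide, 6 mm thick) is 19 mm below this point.
- pin_mid (a point): Centre of the lock pin's dark steel block: 26 mm (x) by 18 mm (y), 46 mm tall. Loose, about 170 g, it stands on its foot; on the press's base the shank is then at the cross hole's height. The shank sticks out level along -x, its axis 5 mm above this point, 54 mm from the block's face. Pushed home, this point is 59 mm from the stud's axis, above the tongue.
- pin_tip (a point): End of the pin's steel shank, on its axis, 67 mm along -x from the block's middle; axes as pin_mid. Shank 7 mm in diameter, with a short taper at the tip; a collar 18 mm in diameter, 3 mm thick, has its front face 26 mm behind the tip. Pushed home, the collar is on the nut's face and the tip 8 mm beyond the stud's axis.
- glue: Yellow glue bottle, 38 mm diameter, 110 mm tall, loose, standing; origin at the centre of its underside. Leave alone.
- mug: Blue mug, 80 mm diameter, 90 mm tall, loose; origin at the centre of its underside. Leave alone.
- pliers: Small pliers lying flat, about 120 mm long, 12 mm high, loose; origin at the pivot, on the bench. Leave alone.
- bench_block: Steel bench block 70 x 70 x 25 mm, loose; origin at the centre of its underside. Leave alone.
Mind the look-alikes: they are no part of the job. There is more than one size of the part that bears pin_mid; the job needs the middle-sized.

How it is judged:
By the outcome, as a careful person would: the job done as asked, in the order asked, and still so for the second after the job is handed in, with the robot touching nothing.
It also fails if it takes over 67 s, if anything falls off the work surface, if the arm or the gripper's body presses on something with over 40 N, if the wrist force passes 120 N, or if a joint passes its speed limit or range.

### The arm

A 6-joint arm with a two-finger parallel gripper is mounted at the origin on the work surface. World frame = base frame: x ahead of the robot, y to its left, z up, the work surface at z = 0. Lengths are in m, angles in rad, forces in N, time in s.
With the tool pointing down it reaches from about 0.3 to 0.775 m from the base axis. Payload 14.6 kg.
Tool frame: the origin (TCP) lies on the centre line of the jaws, within the pads' length; the fingertips stand 25 mm ahead of it and the grasp point (between the pads) lies 6 mm ahead of it (ctrl.tip_reach is the distance from the TCP to the fingertips, in m); z points along the fingers, y is the line along which they close (so a half turn about z gives the same grasp; the last joint's range is limited). The gripper opens to 94 mm and grips with 3 to 60 N. Pads are 16 mm wide; open, the fingers measure 119 mm over their backs; the gripper's body (75 mm by 177 mm) begins 78 mm behind the grasp point.
Start: joints at [1.17, 0.3, 1.521, -0, 1.321, -0.067], TCP at [0.18, 0.52, 0.194] pointing down, gripper open.
Joint ranges: [-3.03, 3.03], [-0.79, 2.21], [0.23, 2.52], [-1.04, 4.18], [0, 3.07], [-2.55, 2.55]. Speed limits (rad/s): [2.22, 2.22, 2.57, 3.14, 3.14, 3.14].

### API

Orientations are given as [roll, pitch, yaw] about the fixed x, y, z axes, in that order (R = Rz(yaw) Ry(pitch) Rx(roll)).
In Python, from station import ctrl gives the robot as it stands. The module is installed in compiled form; this text tells all that it offers.
- The arm moves only by the tool apply_moves, never from a script. Its argument "deltas" is a list of rows, each a list of 7 numbers: the closure in counts, from 0 (fully open) to 255 (shut), then the shift along the world's x, y, z in cm, then the turn, a rotation vector about the world's x, y, z in rad. In form: [[jaw, tx, ty, tz, ax, ay, az], ...]. A call has 1 to 10 rows; each row shifts and turns the commanded pose from where the row before left it; what a row does not reach is not made up. A row lasts 1/10 s, in which the tool goes at most 50 mm and 8.59 degrees, less where a joint would pass 70% of its speed; a pose out of reach is approached as far as the arm can. A call with a gripper value outside its range is refused whole. The fingers move at their own pace and stop on an object; "grip_force" is the grip in N (left out, the last holds). Time passes only in rows, so rows that do not move let the fingers close. It gives the time, the measured TCP pose, the force, the opening and the grip force at its end, in the units of the state.
- ctrl.get_obs(): the state, without advancing time (a new reading comes with each control period).
- ctrl.camera(name): name is "scene" or "side" or "wrist"; returns a dict with "img" (480x640x3 uint8, red, green, blue), "K" (3x3 intrinsics, pixels), "pose" (4x4, takes a point from camera to world coordinates); the wrist camera has in their place "hand_eye" (4x4, takes a point from camera to tool coordinates, whose origin is the TCP and whose axes are the flange's). Camera axes: x right, y up, looking along -z (the intrinsics and any distortion apply to the point x, -y, -z); pixel columns grow to the right and rows downward; lengths in m; the calibration is good to about 2 mm. A picture is of the moment at which its call begins: read the wrist's pose just before it. There is no depth.
- ctrl.hand_in(): hands the job in; it is judged then, once.
The state is a dict: "time_s": time; "qpos": joint angles; "joint_vel": joint speeds; "tau": joint torques, N m; "ee_pos": TCP position; "eef_rot": TCP orientation; "force": force on the tool from outside, world axes, zero at the start; "moment": the same for the moment, N m; "grip_width": finger opening in m; "grip_force": force on a finger pad.
Only numpy, scipy, OpenCV 4.12 (cv2) and the standard library are available. Lean on these libraries where they do the work, as an engineer would, in place of code of your own. Each camera call takes 0.05 s, during which the arm holds its last target. There are 200 camera calls.

## Working session

There is one attempt and no reset: what is moved stays moved. The work goes in short steps, Python scripts to look and compute and a tool call to move; the robot and the scene stay as the last step left them, time stands still between calls to the robot, and variables do not carry over. Pictures are saved under pics/ and viewed, at most 10 in all, crops included, and the job is handed in when it is done.

Besides the shell and the picture viewer there is one more tool, called after "Emit:" in YAML: its name, and indented under it one key for each argument. apply_moves: Moves the arm, as the interface text tells. Its arguments: {"type":"object","properties":{"deltas":{"type":"array"},"grip_force":{"type":"number"}},"required":["deltas"]}

```bash
mkdir -p pics; cat > h.py <<'E'
import numpy as np,cv2
from station import ctrl
from scipy.spatial.transform import Rotation as R
def cam(n):
    o=ctrl.get_obs(); c=ctrl.camera(n)
    if n=='wrist':
        T=np.eye(4);e=np.array(o['eef_rot']);T[:3,:3]=R.from_euler('xyz',e).as_matrix() if e.size==3 else e.reshape(3,3)
        T[:3,3]=o['ee_pos'];c['pose']=T@np.array(c['hand_eye'])
    return c
def ray(c,u,v):
    K=np.array(c['K']);P=np.array(c['pose'])
    d=np.array([(u-K[0,2])/K[0,0],-(v-K[1,2])/K[1,1],-1.])
    return P[:3,3],P[:3,:3]@d
def onz(c,u,v,z):
    o,d=ray(c,u,v);return o+d*(z-o[2])/d[2]
def proj(c,p):
    P=np.array(c['pose']);q=P[:3,:3].T@(np.array(p)-P[:3,3]);K=np.array(c['K'])
    return K[0,2]+K[0,0]*q[0]/-q[2],K[1,2]+K[1,1]*(-q[1])/-q[2]
def tri(c1,p1,c2,p2):
    o1,d1=ray(c1,*p1);o2,d2=ray(c2,*p2)
    s=np.linalg.lstsq(np.c_[d1,-d2],o2-o1,rcond=None)[0]
    a,b=o1+d1*s[0],o2+d2*s[1];return (a+b)/2,np.linalg.norm(a-b)
def save(c,n): cv2.imwrite('pics/'+n,c['img'][:,:,::-1])
E
python3 - <<'E'
from h import *
import pickle
D={}
print(ctrl.get_obs())
for n in('scene','side','wrist'):
    c=cam(n);D[n]=c;save(c,n+'0.png');print(n,[k for k in c],np.round(c['K'],1).tolist(),np.round(c['pose'],3).tolist(),{k:c[k] for k in c if 'dist' in k})
pickle.dump(D,open('D0.pkl','wb'))
E
```

```text
{'time_s': 0.0, 'qpos': array([ 1.17042255e+00,  3.00463900e-01,  1.52157756e+00, -3.02085438e-06,
        1.32071439e+00, -6.66295022e-02]), 'joint_vel': array([ 0.00194234,  0.00085657,  0.0010045 , -0.00031268,  0.0007818 ,
        0.00098078]), 'tau': array([ 6.70731351e-04, -5.31808555e+01, -3.52729261e+01,  7.08063575e-02,
        2.44707201e-02, -1.22315214e-04]), 'ee_pos': array([0.18008042, 0.51938797, 0.19299178]), 'eef_rot': array([-3.14043184e+00, -7.45266427e-05,  2.80784909e+00]), 'force': array([-0.34209648,  0.38174769, -0.76453606]), 'moment': array([-0.01872254, -0.04046384, -0.00712753]), 'grip_force': 0.0, 'grip_width': 0.09414353092795971}
scene ['img', 'K', 'pose'] [[532.5, 0.0, 305.1], [0.0, 532.5, 244.5], [0.0, 0.0, 1.0]] [[-0.778, -0.375, 0.505, 1.229], [0.629, -0.483, 0.61, 0.729], [0.015, 0.791, 0.611, 0.801], [0.0, 0.0, 0.0, 1.0]] {}
side ['img', 'K', 'pose'] [[547.7, 0.0, 322.7], [0.0, 547.7, 249.6], [0.0, 0.0, 1.0]] [[0.682, 0.417, -0.601, 0.067], [-0.731, 0.381, -0.566, -0.524], [-0.007, 0.826, 0.564, 0.61], [0.0, 0.0, 0.0, 1.0]] {}
wrist ['img', 'K', 'hand_eye', 'pose'] [[344.6, 0.0, 319.7], [0.0, 344.6, 240.9], [0.0, 0.0, 1.0]] [[0.328, -0.907, -0.263, 0.104], [0.945, 0.315, 0.093, 0.545], [-0.001, -0.279, 0.96, 0.384], [0.0, 0.0, 0.0, 1.0]] {}
```

View pics/scene0.png

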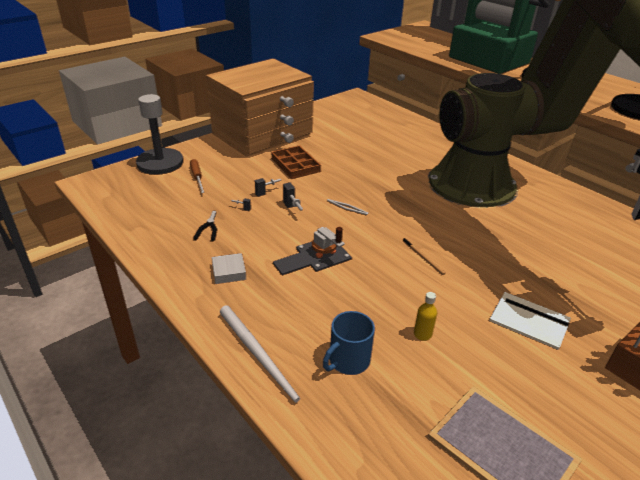

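View pics/side0.png

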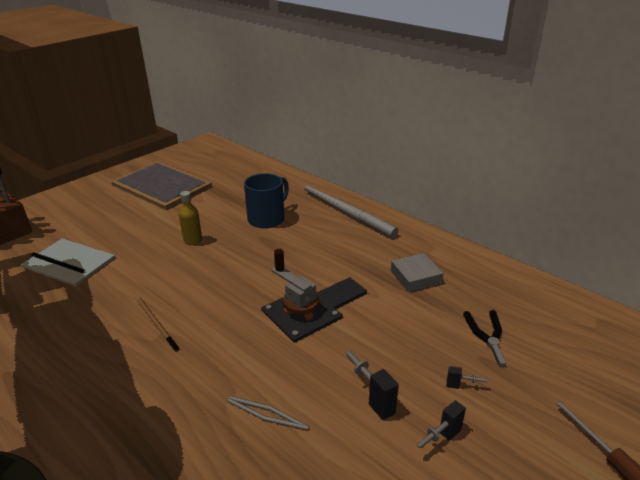

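The scene shows three pins. They are large (scene 290,195; side 383,393), medium (scene 260,187; side 453,420) and small (scene 247,204; side 455,377). The medium one fits the description, and I'll check its 46 mm height in an enlarged crop. The press is at scene (323,245) and side (302,305), with its tongue pointing to side (350,292).

```bash
python3 - <<'E'
from h import *
import pickle
D=pickle.load(open('D0.pkl','rb'))
s=D['side']['img'];a=D['scene']['img']
f=lambda im,x,y,w,h,k:cv2.resize(im[y:y+h,x:x+w],None,fx=k,fy=k,interpolation=cv2.INTER_CUBIC)
# side crop 340..500 x 345..455 (x5 -> 800x550 too big) use 4x tiles of 100x75
t=[f(s,340,345,160,110,2.5),f(s,245,240,160,110,2.5),f(a,215,160,160,110,2.5),f(a,260,210,160,110,2.5)]
im=np.vstack([np.hstack(t[:2]),np.hstack(t[2:])])
cv2.imwrite('pics/crop1.png',im[:,:,::-1]);print(im.shape)
E
```

```text
(550, 800, 3)
```

View pics/crop1.png

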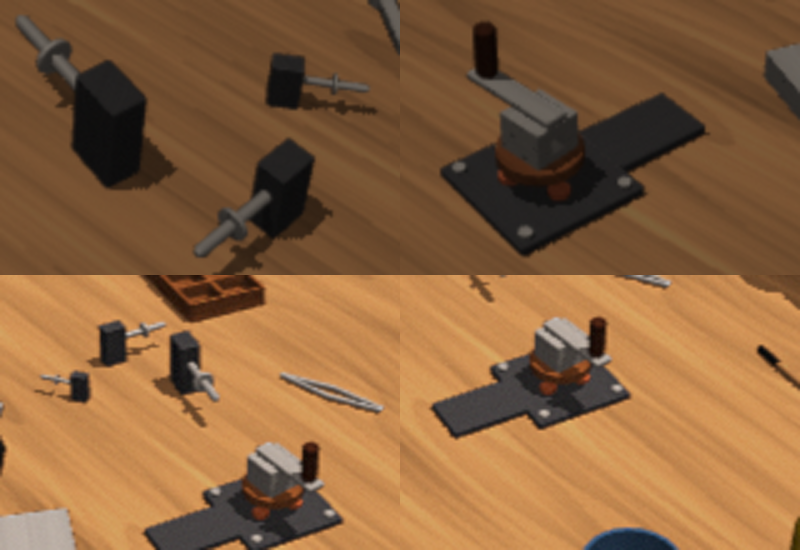

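Top row, side view: large block left, small block upper right, medium block at (283,190). Bottom row, scene view: medium block at (113,343). Next I'll compute positions from these corners.

```bash
python3 - <<'E'
from h import *
import pickle
D=pickle.load(open('D0.pkl','rb'));S,A=D['side'],D['scene']
t1=lambda x,y:(340+x/2.5,345+y/2.5);t2=lambda x,y:(245+(x-400)/2.5,240+y/2.5)
t3=lambda x,y:(215+x/2.5,160+(y-275)/2.5);t4=lambda x,y:(260+(x-400)/2.5,210+(y-275)/2.5)
p=lambda n,v:print(n,np.round(v,4))
for n,x in dict(left=(443,172),front=(525,250),right=(643,190),te1=(660,95),te2=(705,128)).items(): p('side '+n,onz(S,*t2(*x),.008))
for n,x in dict(te1=(432,406),te2=(457,436),b=(545,427),r=(630,395),tl=(493,358)).items(): p('scene '+n,onz(A,*t4(*x),.008))
for n,a,b in(('knobtop',(485,27),(597,322)),('knobbot',(487,75),(597,355))):
    q,e=tri(S,t2(*a),A,t4(*b));p(n,[*q,e])
for n,a in dict(tA=(290,140),tB=(313,157),tC=(283,180),tD=(258,165)).items(): p('med top side '+n,onz(S,*t1(*a),.046))
p('med foot side',onz(S,*t1(275,236),0))
p('med foot2 side',onz(S,*t1(309,205),0))
for n,a in dict(b=(103,365),c=(127,357)).items(): p('med foot scene '+n,onz(A,*t3(*a),0))
for n,a in dict(b=(103,333),c=(126,328),d=(100,325),e=(122,321)).items(): p('med top scene '+n,onz(A,*t3(*a),.046))
q,e=tri(S,t1(200,250),A,t3(164,324));p('med tip',[*q,e])
q,e=tri(S,t1(367,89),A,t3(42,378));p('small tip',[*q,e])
q,e=tri(S,t1(20,18),A,t3(215,395));p('big tip',[*q,e])
p('bigfoot',onz(S,*t1(108,186),0));p('bigtop same if z.06',onz(S,*t1(110,125),.046))
p('smallfoot',onz(S,*t1(270,105),0));p('small top other',onz(S,*t1(285,80),.02))
E
```

```text
side left [0.51   0.0345 0.008 ]
side front [ 0.4947 -0.0597  0.008 ]
side right [ 0.5874 -0.0769  0.008 ]
side te1 [ 0.6735 -0.0175  0.008 ]
side te2 [ 0.6659 -0.0657  0.008 ]
scene te1 [ 0.6762 -0.0548  0.008 ]
scene te2 [ 0.6835 -0.0064  0.008 ]
scene b [0.6124 0.0331 0.008 ]
scene r [0.519  0.0469 0.008 ]
scene tl [ 0.5857 -0.0776  0.008 ]
knobtop [0.5563 0.0348 0.1029 0.0007]
knobbot [0.5544 0.0347 0.0649 0.0006]
med top side tA [ 0.5297 -0.3235  0.046 ]
med top side tB [ 0.5281 -0.338   0.046 ]
med top side tC [ 0.5052 -0.3345  0.046 ]
med top side tD [ 0.5047 -0.3201  0.046 ]
med foot side [ 0.5072 -0.3352  0.    ]
med foot2 side [ 0.5363 -0.338  -0.    ]
med foot scene b [ 0.5359 -0.3249  0.    ]
med foot scene c [ 0.505  -0.3222  0.    ]
med top scene b [ 0.5388 -0.3174  0.046 ]
med top scene c [ 0.5128 -0.3108  0.046 ]
med top scene d [ 0.5317 -0.3333  0.046 ]
med top scene e [ 0.5077 -0.3256  0.046 ]
med tip [ 0.4554 -0.32    0.0262  0.0016]
small tip [ 0.6158 -0.3246  0.015   0.0014]
big tip [ 0.509  -0.1578  0.0373  0.0019]
bigfoot [ 0.4733 -0.2514  0.    ]
bigtop same if z.06 [ 0.4743 -0.2487  0.046 ]
smallfoot [ 0.5817 -0.285   0.    ]
small top other [ 0.5864 -0.2891  0.02  ]
```

The medium pin checks out. Its foot/top corners agree with a 46 mm height, its tip is at z≈26 mm (28 expected), and the shank end is 67 mm from the block centre (0.520,-0.328), yaw ≈ -0.12. The press is at about (0.551,-0.018) with yaw ≈ -0.15. The knob is at (0.555,0.035,0.084), which puts the nut at about -11.07 rad (1.76 turns short). Now I'll move over the knob.

Emit:
apply_moves:
  deltas:
    - [0,2.5,-3.2,0,0,0,0.012]
    - [0,2.5,-3.2,0,0,0,0.012]
    - [0,2.5,-3.2,0,0,0,0.012]
    - [0,2.5,-3.2,0,0,0,0.012]
    - [0,2.5,-3.2,0,0,0,0.012]
    - [0,2.5,-3.2,0,0,0,0.012]
    - [0,2.5,-3.2,0,0,0,0.012]
    - [0,2.5,-3.2,0,0,0,0.012]
    - [0,2.5,-3.2,0,0,0,0.012]
    - [0,2.5,-3.2,0,0,0,0.012]

```text
time_s: 1.15
ee_pos: [0.4309, 0.1981, 0.1935]
eef_rot: [3.142, -0.0, 2.928]
force: [0.0, 0.6, -0.3]
grip_width: 0.0936
grip_force: 0.0
```

Emit:
apply_moves:
  deltas:
    - [0,2.5,-3.2,0,0,0,0.012]
    - [0,2.5,-3.2,0,0,0,0.012]
    - [0,2.5,-3.2,0,0,0,0.012]
    - [0,2.5,-3.2,0,0,0,0.012]
    - [0,2.5,-3.2,0,0,0,0.012]
    - [0,0,0,0,0,0,0]
    - [0,0,0,0,0,0,0]

```text
time_s: 1.85
ee_pos: [0.5551, 0.0393, 0.193]
eef_rot: [-3.142, -0.001, 2.986]
force: [-0.6, -0.4, -0.2]
grip_width: 0.0938
grip_force: 0.0
```

```bash
python3 - <<'E'
from h import *
import pickle
c=cam('wrist');save(c,'w1.png');pickle.dump(c,open('w1.pkl','wb'))
o=ctrl.get_obs();print(o['ee_pos'],o['eef_rot'],o['qpos'],o['time_s'],o['force'])
for n,p in dict(knobtop=(.5563,.0348,.1066),stud=(.551,-.018,.066),te=(.675,-.036,.008)).items(): print(n,proj(c,p))
E
```

```text
[0.55477611 0.03999455 0.19321679] [ 3.14155639e+00 -7.97280745e-04  2.98751229e+00] [ 6.03452658e-03  3.14514681e-01  1.50273715e+00  1.67950987e-04
  1.32512213e+00 -1.41072233e+00] 1.9 [ 0.1511735  -0.01681622 -0.28799537]
knobtop (np.float64(316.4216114466545), np.float64(243.37226960725764))
stud (np.float64(261.43635676842644), np.float64(234.23377657722617))
te (np.float64(275.1853097905071), np.float64(321.1899835872392))
```

View pics/w1.png

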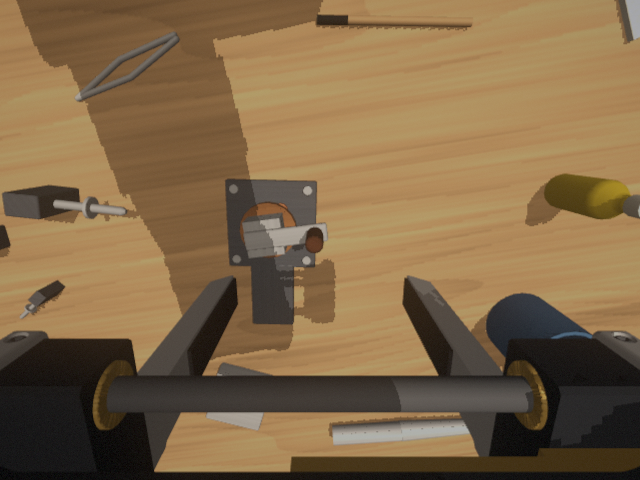

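The wrist view shows the base corners at (226,179), (318,181), (316,268) and (228,266), the tongue end at (252,323)–(294,323), and the knob top at about (315,237).

```bash
python3 - <<'E'
from h import *
import pickle
c=pickle.load(open('w1.pkl','rb'))
P=[onz(c,*p,.008)[:2] for p in((226,179),(318,181),(316,268),(228,266),(252,323),(294,323))]
print(np.round(P,4));C=np.mean(P[:4],0);T=(P[4]+P[5])/2;d=T-C
print('C',C,'tongue yaw',np.arctan2(d[1],d[0]),np.linalg.norm(d))
for a,b in((0,3),(1,2)): e=P[b]-P[a];print(np.arctan2(e[1],e[0]),np.linalg.norm(e))
for a,b in((0,1),(3,2)): e=P[b]-P[a];print(np.arctan2(e[1],e[0])-np.pi/2,np.linalg.norm(e))
im=c['img'];x0,y0=215,170;cr=cv2.resize(im[y0:y0+165,x0:x0+130],None,fx=3.6,fy=3.6,interpolation=cv2.INTER_CUBIC)
cv2.imwrite('pics/w1c.png',cr[:,:,::-1])
h=cv2.cvtColor(im,cv2.COLOR_RGB2HSV)[225:260,295:335];print(im[237,315],im[245,315],im[232,300])
m=((im[...,0]<110)&(im[...,0]>im[...,1]+25))[222:258,298:332];y,x=np.nonzero(m);print(x.mean()+298,y.mean()+222,x.min()+298,x.max()+298,y.min()+222,y.max()+222)
k=onz(c,315,238,.1067);print('knob',k,k[:2]-C,np.linalg.norm(k[:2]-C))
E
```

```text
[[ 0.4983 -0.0559]
 [ 0.5158  0.042 ]
 [ 0.6145  0.0241]
 [ 0.5962 -0.0765]
 [ 0.673  -0.0644]
 [ 0.681  -0.0138]]
C [ 0.55619703 -0.01657178] tongue yaw -0.18440597485479346 0.12289678035779626
-0.20781320804801967 0.10012877242764577
-0.18015230587670758 0.10034501408429312
-0.17707191225161134 0.09945853754089966
-0.1796453359191137 0.10222737780969236
[85 54 35] [97 59 37] [173 165 154]
313.9770642201835 244.0091743119266 306 322 236 252
knob [0.55145633 0.03436936 0.1067    ] [-0.0047407   0.05094113] 0.0511612480143868
```

View pics/w1c.png

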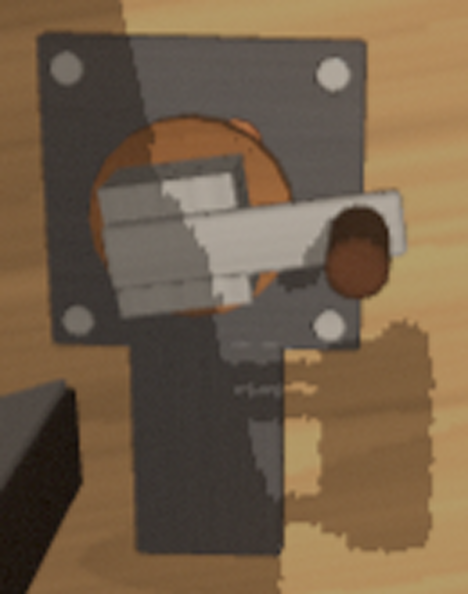

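The press centre is about (0.556,-0.017) with yaw ≈ -0.18, and the knob is at (0.557,0.034) with crank angle ≈1.53. Every size checks: base 100 mm, tongue end 123 mm, radius 50 mm. I'll grasp the knob.

Emit:
apply_moves:
  deltas:
    - [0,0.2,-0.6,-1.2,0,0,0]
    - [0,0,0,-2,0,0,0]
    - [0,0,0,-2,0,0,0]
    - [0,0,0,-2,0,0,0]
    - [0,0,0,-1.5,0,0,0]
    - [0,0,0,-0.5,0,0,0]
    - [200,0,0,0,0,0,0]
    - [255,0,0,0,0,0,0]
    - [255,0,0,0,0,0,0]
    - [255,0,0,0,0,0,0]
  grip_force: 25

```text
time_s: 2.9
ee_pos: [0.5574, 0.0337, 0.1022]
eef_rot: [3.141, 0.001, 2.988]
force: [0.2, -0.4, 0.4]
grip_width: 0.0654
grip_force: 0.0
```

Emit:
apply_moves:
  deltas:
    - [255,0,0,0,0,0,0]
    - [255,0,0,0,0,0,0]
    - [255,0,0,0,0,0,0]

```text
time_s: 3.2
ee_pos: [0.5572, 0.0336, 0.1016]
eef_rot: [3.142, 0.0, 2.988]
force: [-0.3, 0.9, -0.0]
grip_width: 0.0415
grip_force: 0.0
```

Emit:
apply_moves:
  deltas:
    - [255,0,0,0,0,0,0]
    - [255,0,0,0,0,0,0]
    - [255,0,0,0,0,0,0]
    - [255,0,0,0,0,0,0]
    - [255,0,0,0,0,0,0]

```text
time_s: 3.7
ee_pos: [0.5572, 0.0336, 0.1016]
eef_rot: [3.142, 0.0, 2.988]
force: [0.2, -0.2, 0.6]
grip_width: 0.0021
grip_force: 0.0
```

```bash
cat > rows.py <<'E'
import numpy as np,sys
t0=float(sys.argv[1]);n=int(sys.argv[2]);s=float(sys.argv[3]) if len(sys.argv)>3 else np.pi/20
t=t0-s*np.arange(n+1);p=np.round(5*np.c_[np.cos(t),np.sin(t)],2);d=np.round(np.diff(p,axis=0),2)
print([[255,*map(float,r),-0.015,0,0,0] for r in d])
E
for k in 0 1 2 3; do python3 rows.py $(python3 -c "print(1.53-$k*1.570796)") 10; done
```

```text
[[255, 0.78, -0.1, -0.015, 0, 0, 0], [255, 0.76, -0.21, -0.015, 0, 0, 0], [255, 0.71, -0.33, -0.015, 0, 0, 0], [255, 0.65, -0.44, -0.015, 0, 0, 0], [255, 0.58, -0.53, -0.015, 0, 0, 0], [255, 0.48, -0.62, -0.015, 0, 0, 0], [255, 0.38, -0.68, -0.015, 0, 0, 0], [255, 0.27, -0.74, -0.015, 0, 0, 0], [255, 0.16, -0.77, -0.015, 0, 0, 0], [255, 0.03, -0.78, -0.015, 0, 0, 0]]
[[255, -0.1, -0.78, -0.015, 0, 0, 0], [255, -0.21, -0.76, -0.015, 0, 0, 0], [255, -0.33, -0.71, -0.015, 0, 0, 0], [255, -0.44, -0.65, -0.015, 0, 0, 0], [255, -0.53, -0.58, -0.015, 0, 0, 0], [255, -0.62, -0.48, -0.015, 0, 0, 0], [255, -0.68, -0.38, -0.015, 0, 0, 0], [255, -0.74, -0.27, -0.015, 0, 0, 0], [255, -0.77, -0.16, -0.015, 0, 0, 0], [255, -0.78, -0.03, -0.015, 0, 0, 0]]
[[255, -0.78, 0.1, -0.015, 0, 0, 0], [255, -0.76, 0.21, -0.015, 0, 0, 0], [255, -0.71, 0.33, -0.015, 0, 0, 0], [255, -0.65, 0.44, -0.015, 0, 0, 0], [255, -0.58, 0.53, -0.015, 0, 0, 0], [255, -0.48, 0.62, -0.015, 0, 0, 0], [255, -0.38, 0.68, -0.015, 0, 0, 0], [255, -0.27, 0.74, -0.015, 0, 0, 0], [255, -0.16, 0.77, -0.015, 0, 0, 0], [255, -0.03, 0.78, -0.015, 0, 0, 0]]
[[255, 0.1, 0.78, -0.015, 0, 0, 0], [255, 0.21, 0.76, -0.015, 0, 0, 0], [255, 0.33, 0.71, -0.015, 0, 0, 0], [255, 0.44, 0.65, -0.015, 0, 0, 0], [255, 0.53, 0.58, -0.015, 0, 0, 0], [255, 0.62, 0.48, -0.015, 0, 0, 0], [255, 0.68, 0.38, -0.015, 0, 0, 0], [255, 0.74, 0.27, -0.015, 0, 0, 0], [255, 0.77, 0.16, -0.015, 0, 0, 0], [255, 0.78, 0.03, -0.015, 0, 0, 0]]
```

The jaws closed on nothing, so I missed the knob. I'll look before going on.

```bash
python3 - <<'E'
from h import *
import pickle
c=cam('wrist');S=cam('side');A=cam('scene');pickle.dump((c,S,A),open('w2.pkl','wb'))
f=lambda im,x,y,w,h,k:cv2.resize(im[y:y+h,x:x+w],None,fx=k,fy=k,interpolation=cv2.INTER_CUBIC)
im=np.vstack([np.hstack([f(S['img'],230,190,133,100,3),f(A['img'],260,180,133,100,3)]),np.hstack([f(c['img'],180,180,266,200,1.5),f(S['img'],0,0,640,480,.62)[:300,:399]])])
cv2.imwrite('pics/c2.png',im[:,:,::-1]);print(im.shape)
p=ctrl.get_obs()['ee_pos']
for d in(.006,.025):
    q=p-[0,0,d];print(d,proj(c,q),proj(S,q),proj(A,q))
E
```

```text
Traceback (most recent call last):
ValueError: all the input array dimensions except for the concatenation axis must match exactly, but along dimension 0, the array at index 0 has size 300 and the array at index 1 has size 298
```

```bash
python3 - <<'E'
from h import *
import pickle
c,S,A=pickle.load(open('w2.pkl','rb'))
f=lambda im,x,y,w,h,k:cv2.resize(cv2.resize(im[y:y+h,x:x+w],None,fx=k,fy=k,interpolation=cv2.INTER_CUBIC),(400,300))
im=np.vstack([np.hstack([f(S['img'],230,190,133,100,3),f(A['img'],260,180,133,100,3)]),np.hstack([f(c['img'],180,180,266,200,1.5),f(S['img'],0,0,640,480,.62)])])
cv2.imwrite('pics/c2.png',im[:,:,::-1]);print(im.shape)
p=ctrl.get_obs()['ee_pos']
for d in(.006,.025):
    q=p-[0,0,d];print(d,proj(c,q),proj(S,q),proj(A,q))
E
```

```text
(600, 800, 3)
0.006 (np.float64(322.02890936227834), np.float64(277.5319555488994)) (np.float64(280.3069294761354), np.float64(254.52322528145757)) (np.float64(338.1638372271566), np.float64(231.36940376647775))
0.025 (np.float64(321.8546279909097), np.float64(266.69855439387095)) (np.float64(280.8861416663459), np.float64(263.88627622147607)) (np.float64(337.7177776119465), np.float64(238.13671677952945))
```

View pics/c2.png

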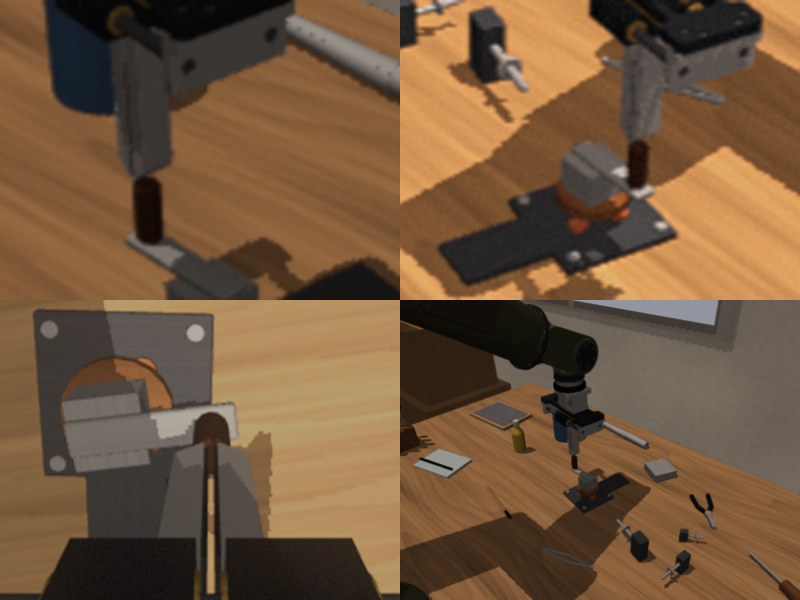

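The closed fingertips are just above the knob, in line with it. They appear at side (280,249), about 25–30 mm higher than predicted. I'll check `ctrl.tip_reach`.

```bash
python3 - <<'E'
from h import *
import pickle
c,S,A=pickle.load(open('w2.pkl','rb'))
print(ctrl.tip_reach,ctrl.get_obs()['ee_pos'],[a for a in dir(ctrl) if a[0]!='_'])
print(tri(S,(280,249),A,(340,226)))
print(tri(S,(245-12.5,0),A,(340,226))[1])
E
```

```text
0.025 [0.55719205 0.03364193 0.1015576 ] ['MotionError', 'camera', 'get_obs', 'hand_in', 'tip_reach']
(array([0.55410382, 0.03267965, 0.1085162 ]), np.float64(0.0034841341267878244))
0.07917163597747869
```

All three views put the fingertips about level with the reported TCP, not 25 mm ahead of it. That is roughly 30 mm higher than specified, and x and y agree. I'll trust the pictures: open to about 50 mm, then descend a further 3 cm while watching the force.

Emit:
apply_moves:
  deltas:
    - [100,0,0,1,0,0,0]
    - [100,0.1,0,0,0,0,0]
    - [100,0,0,0,0,0,0]
    - [100,0,0,0,0,0,0]
    - [100,0,0,0,0,0,0]
    - [100,0,0,-1,0,0,0]
    - [100,0,0,-1,0,0,0]
    - [100,0,0,-0.8,0,0,0]
    - [100,0,0,0,0,0,0]

```text
time_s: 4.75
ee_pos: [0.5574, 0.0336, 0.0818]
eef_rot: [-3.141, -0.003, 2.988]
force: [0.6, 1.6, 0.1]
grip_width: 0.0573
grip_force: 0.0
```

Emit:
apply_moves:
  deltas:
    - [100,0,0,-0.4,0,0,0]
    - [100,0,0,-0.4,0,0,0]
    - [255,0,0,-0.2,0,0,0]
    - [255,0,0,0,0,0,0]
    - [255,0,0,0,0,0,0]
    - [255,0,0,0,0,0,0]
    - [255,0,0,0,0,0,0]
    - [255,0,0,0,0,0,0]
    - [255,0,0,0,0,0,0]

```text
time_s: 5.65
ee_pos: [0.5583, 0.0337, 0.0737]
eef_rot: [3.141, 0.0, 2.988]
force: [-0.0, 1.2, 0.8]
grip_width: 0.0152
grip_force: 25.0
```

The knob is held (15 mm, 25 N). First quarter turn.

Emit:
apply_moves:
  deltas:
    - [255,0.78,-0.1,-0.015,0,0,0]
    - [255,0.76,-0.21,-0.015,0,0,0]
    - [255,0.71,-0.33,-0.015,0,0,0]
    - [255,0.65,-0.44,-0.015,0,0,0]
    - [255,0.58,-0.53,-0.015,0,0,0]
    - [255,0.48,-0.62,-0.015,0,0,0]
    - [255,0.38,-0.68,-0.015,0,0,0]
    - [255,0.27,-0.74,-0.015,0,0,0]
    - [255,0.16,-0.77,-0.015,0,0,0]
    - [255,0.03,-0.78,-0.015,0,0,0]

```text
time_s: 6.65
ee_pos: [0.6065, -0.0192, 0.0722]
eef_rot: [-3.142, 0.001, 2.988]
force: [2.6, 3.8, 1.9]
grip_width: 0.0154
grip_force: 25.0
```

Emit:
apply_moves:
  deltas:
    - [255,-0.1,-0.78,-0.015,0,0,0]
    - [255,-0.21,-0.76,-0.015,0,0,0]
    - [255,-0.33,-0.71,-0.015,0,0,0]
    - [255,-0.44,-0.65,-0.015,0,0,0]
    - [255,-0.53,-0.58,-0.015,0,0,0]
    - [255,-0.62,-0.48,-0.015,0,0,0]
    - [255,-0.68,-0.38,-0.015,0,0,0]
    - [255,-0.74,-0.27,-0.015,0,0,0]
    - [255,-0.77,-0.16,-0.015,0,0,0]
    - [255,-0.78,-0.03,-0.015,0,0,0]

```text
time_s: 7.65
ee_pos: [0.5534, -0.0665, 0.0705]
eef_rot: [-3.142, -0.0, 2.988]
force: [2.9, -0.6, 1.9]
grip_width: 0.0149
grip_force: 25.0
```

Emit:
apply_moves:
  deltas:
    - [255,-0.78,0.1,-0.015,0,0,0]
    - [255,-0.76,0.21,-0.015,0,0,0]
    - [255,-0.71,0.33,-0.015,0,0,0]
    - [255,-0.65,0.44,-0.015,0,0,0]
    - [255,-0.58,0.53,-0.015,0,0,0]
    - [255,-0.48,0.62,-0.015,0,0,0]
    - [255,-0.38,0.68,-0.015,0,0,0]
    - [255,-0.27,0.74,-0.015,0,0,0]
    - [255,-0.16,0.77,-0.015,0,0,0]
    - [255,-0.03,0.78,-0.015,0,0,0]

```text
time_s: 8.65
ee_pos: [0.506, -0.0139, 0.0689]
eef_rot: [-3.141, -0.0, 2.988]
force: [5.8, -2.3, -4.5]
grip_width: 0.0152
grip_force: 25.0
```

Emit:
apply_moves:
  deltas:
    - [255,0.1,0.78,-0.015,0,0,0]
    - [255,0.21,0.76,-0.015,0,0,0]
    - [255,0.33,0.71,-0.015,0,0,0]
    - [255,0.44,0.65,-0.015,0,0,0]
    - [255,0.53,0.58,-0.015,0,0,0]
    - [255,0.62,0.48,-0.015,0,0,0]
    - [255,0.68,0.38,-0.015,0,0,0]
    - [255,0.74,0.27,-0.015,0,0,0]
    - [255,0.77,0.16,-0.015,0,0,0]
    - [255,0.78,0.03,-0.015,0,0,0]

```text
time_s: 9.65
ee_pos: [0.5586, 0.034, 0.0675]
eef_rot: [3.141, -0.001, 2.988]
force: [-3.2, -0.8, 1.8]
grip_width: 0.0153
grip_force: 25.0
```

One turn is done with low forces. The circle's centre comes out at (0.556,-0.0164), as measured. Three more quarters.

Emit:
apply_moves:
  deltas:
    - [255,0.78,-0.1,-0.015,0,0,0]
    - [255,0.76,-0.21,-0.015,0,0,0]
    - [255,0.71,-0.33,-0.015,0,0,0]
    - [255,0.65,-0.44,-0.015,0,0,0]
    - [255,0.58,-0.53,-0.015,0,0,0]
    - [255,0.48,-0.62,-0.015,0,0,0]
    - [255,0.38,-0.68,-0.015,0,0,0]
    - [255,0.27,-0.74,-0.015,0,0,0]
    - [255,0.16,-0.77,-0.015,0,0,0]
    - [255,0.03,-0.78,-0.015,0,0,0]

```text
time_s: 10.65
ee_pos: [0.6065, -0.0192, 0.0662]
eef_rot: [-3.142, 0.001, 2.988]
force: [1.9, 2.5, 2.6]
grip_width: 0.0153
grip_force: 25.0
```

Emit:
apply_moves:
  deltas:
    - [255,-0.1,-0.78,-0.015,0,0,0]
    - [255,-0.21,-0.76,-0.015,0,0,0]
    - [255,-0.33,-0.71,-0.015,0,0,0]
    - [255,-0.44,-0.65,-0.015,0,0,0]
    - [255,-0.53,-0.58,-0.015,0,0,0]
    - [255,-0.62,-0.48,-0.015,0,0,0]
    - [255,-0.68,-0.38,-0.015,0,0,0]
    - [255,-0.74,-0.27,-0.015,0,0,0]
    - [255,-0.77,-0.16,-0.015,0,0,0]
    - [255,-0.78,-0.03,-0.015,0,0,0]

```text
time_s: 11.65
ee_pos: [0.5534, -0.0664, 0.0645]
eef_rot: [-3.142, -0.0, 2.988]
force: [3.5, 0.2, 0.7]
grip_width: 0.0153
grip_force: 25.0
```

Emit:
apply_moves:
  deltas:
    - [255,-0.78,0.1,-0.015,0,0,0]
    - [255,-0.76,0.21,-0.015,0,0,0]
    - [255,-0.71,0.33,-0.015,0,0,0]
    - [255,-0.65,0.44,-0.015,0,0,0]
    - [255,-0.58,0.53,-0.015,0,0,0]
    - [255,-0.48,0.62,-0.015,0,0,0]
    - [255,-0.38,0.68,-0.015,0,0,0]
    - [255,-0.27,0.74,-0.015,0,0,0]
    - [255,-0.16,0.77,-0.015,0,0,0]
    - [255,0,0,0,0,0,0]

```text
time_s: 12.65
ee_pos: [0.5064, -0.0212, 0.0631]
eef_rot: [3.141, -0.0, 2.989]
force: [4.6, -0.0, -2.4]
grip_width: 0.015
grip_force: 25.0
```

The target direction is opposite the tongue (yaw ≈ -0.18), so the knob should end at (0.507,-0.0075).

Emit:
apply_moves:
  deltas:
    - [255,-0.02,0.7,-0.015,0,0,0]
    - [255,0.06,0.67,-0.015,0,0,0]
    - [255,0,0,0,0,0,0]
    - [100,0,0,0,0,0,0]
    - [100,0,0,0,0,0,0]
    - [100,0,0,0,0,0,0]
    - [100,0,0,1,0,0,0]
    - [100,0,0,3,0,0,0]
    - [100,2,0,4,0,0,0]
    - [100,3,0,4,0,0,0]

```text
time_s: 13.65
ee_pos: [0.5566, -0.0085, 0.1855]
eef_rot: [3.142, -0.0, 2.988]
force: [-0.1, 0.3, 1.1]
grip_width: 0.057
grip_force: 0.0
```

Emit:
apply_moves:
  deltas:
    - [50,3,-2,1,0,0,0]
    - [50,3,-2,0,0,0,0]
    - [50,0,0,0,0,0,0]
    - [50,0,0,0,0,0,0]

```text
time_s: 14.05
ee_pos: [0.6167, -0.0487, 0.1928]
eef_rot: [3.141, -0.001, 2.987]
force: [0.4, -0.2, -0.1]
grip_width: 0.0754
grip_force: 0.0
```

```bash
python3 - <<'E'
from h import *
import pickle
c=cam('wrist');pickle.dump(c,open('w3.pkl','wb'));print(ctrl.get_obs()['ee_pos'],ctrl.get_obs()['time_s'])
u,v=map(int,proj(c,(.57,-.02,.05)));print(u,v)
x0,y0=max(u-120,0),max(v-90,0);print(x0,y0)
cr=cv2.resize(c['img'][y0:y0+180,x0:x0+240],None,fx=3.3,fy=3.3,interpolation=cv2.INTER_CUBIC);cv2.imwrite('pics/w3.png',cr[:,:,::-1])
E
```

```text
[ 0.61637799 -0.04827448  0.19299574] 14.1
343 173
223 83
```

View pics/w3.png

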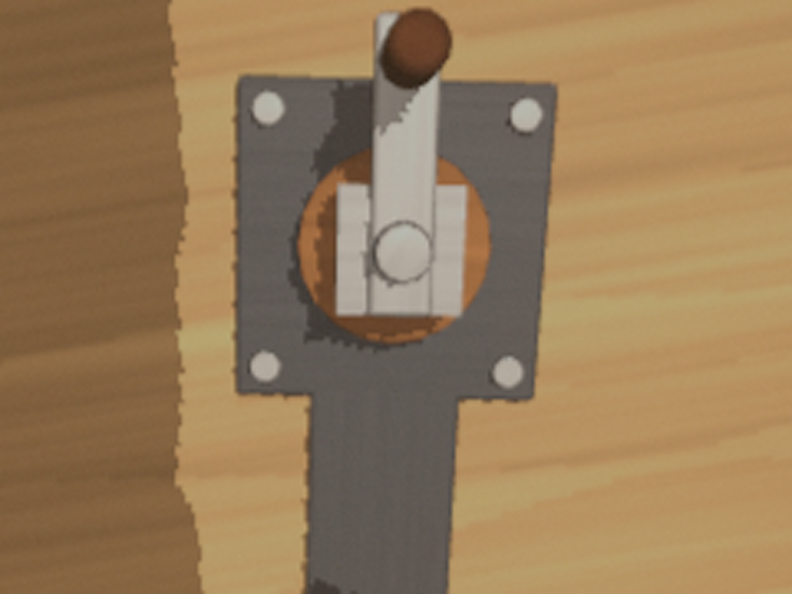

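The wrist crop shows the arm pointing away from the tongue, with the nut square to the base. I'll compare the angles numerically.

```bash
python3 - <<'E'
from h import *
import pickle
c=pickle.load(open('w3.pkl','rb'));g=lambda x,y,z:onz(c,223+x/3.3,83+y/3.3,z)
def e(n,a,b,z):
    d=g(*b,z)-g(*a,z);print(n,round(np.arctan2(d[1],d[0]),3),round(np.hypot(*d[:2]),4))
e('armL',(375,70),(368,315),.058);e('armR',(438,100),(433,315),.058)
e('nutL',(335,183),(335,315),.052);e('nutR',(467,185),(463,317),.052)
e('baseL',(238,78),(238,393),.008);e('baseR',(555,85),(533,398),.008)
e('tonL',(312,398),(308,590),.008);e('tonR',(458,400),(448,590),.008)
e('boltL',(268,108),(265,366),.008);e('boltR',(527,115),(508,372),.008)
print('stud top',g(404,252,.066),'knob top',g(420,42,.096),'base c',np.mean([g(*p,.008) for p in((238,78),(555,85),(533,398),(238,393))],0))
E
```

```text
armL -0.172 0.0649
armR -0.151 0.0574
nutL -0.151 0.0366
nutR -0.15 0.0366
baseL -0.175 0.0983
baseR -0.172 0.0979
tonL -0.177 0.0679
tonR -0.173 0.0673
boltL -0.18 0.0805
boltR -0.182 0.0805
stud top [ 0.55587827 -0.01725934  0.066     ] knob top [ 0.50696817 -0.00902852  0.096     ] base c [ 0.55633065 -0.0173917   0.008     ]
```

The nut agrees with the base to about 0.02 rad. The stud is at (0.556,-0.0173) with yaw -0.176. Next, over to the pin.

Emit:
apply_moves:
  deltas:
    - [100,-1,-3.5,0,0,0,0]
    - [100,-1,-3.5,0,0,0,0]
    - [100,-1,-3.5,0,0,0,0]
    - [100,-1,-3.5,0,0,0,0]
    - [100,-1,-3.5,0,0,0,0]
    - [100,-1,-3.5,0,0,0,0]
    - [100,-1,-3.5,0,0,0,0]
    - [100,-1,-3.5,0,0,0,0]
    - [100,0,0,0,0,0,0]
    - [100,0,0,0,0,0,0]

```text
time_s: 15.1
ee_pos: [0.5365, -0.328, 0.1933]
eef_rot: [3.141, 0.0, 2.987]
force: [1.1, 0.5, -0.6]
grip_width: 0.0571
grip_force: 0.0
```

```bash
python3 - <<'E'
from h import *
import pickle
c=cam('wrist');pickle.dump(c,open('w4.pkl','wb'));o=ctrl.get_obs();print(o['ee_pos'],o['time_s'],o['eef_rot'])
u,v=map(int,proj(c,(.52,-.328,.03)));print(u,v)
x0,y0=max(u-120,0),max(v-90,0);print(x0,y0)
cr=cv2.resize(c['img'][y0:y0+180,x0:x0+240],None,fx=3.3,fy=3.3,interpolation=cv2.INTER_CUBIC);cv2.imwrite('pics/w4.png',cr[:,:,::-1])
E
```

```text
[ 0.5368999  -0.32736702  0.19331253] 15.15 [3.14142830e+00 1.72333442e-04 2.98826258e+00]
318 205
198 115
```

View pics/w4.png

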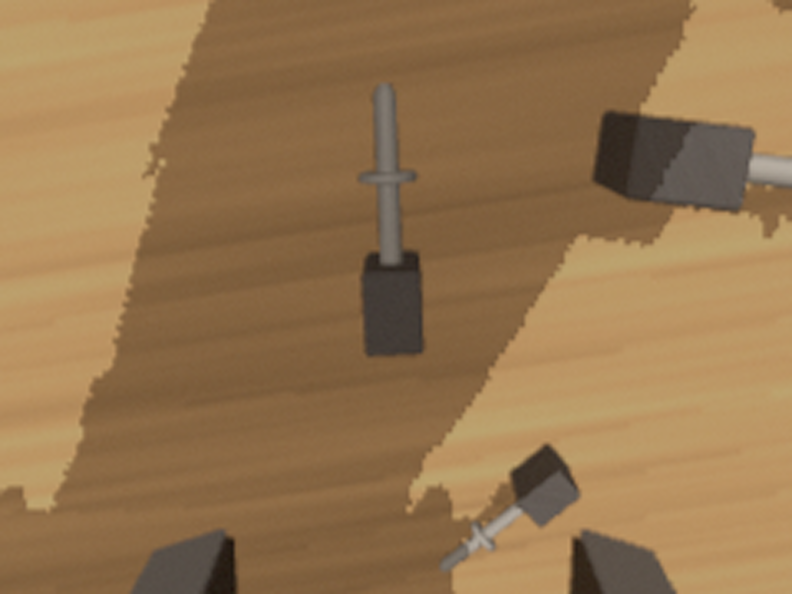

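The medium pin is upright with its tip at crop (384,88), its collar at (387,177) and the block's top face at about (365–422, 273–355). The large pin is on the right and the small one at the bottom right.

```bash
python3 - <<'E'
from h import *
import pickle
c=pickle.load(open('w4.pkl','rb'));g=lambda x,y,z:onz(c,198+x/3.3,115+y/3.3,z)
t=[g(*p,.046) for p in((364,273),(421,273),(423,353),(367,355))]
print(np.round(t,4),[round(np.linalg.norm(t[i]-t[(i+1)%4]),4) for i in range(4)])
m=np.mean(t,0);print('mid',m);tip=g(384,87,.028);col=g(387,177,.028);e=g(391,262,.028)
for q in(tip,col,e): d=m-q;print(q,np.arctan2(d[1],d[0]),np.hypot(*d[:2]))
d=e-tip;print('shank yaw',np.arctan2(d[1],d[0]))
d=t[3]-t[0];print(np.arctan2(d[1],d[0]));d=t[2]-t[1];print(np.arctan2(d[1],d[0]))
E
```

```text
[[ 0.5081 -0.3364  0.046 ]
 [ 0.5107 -0.3195  0.046 ]
 [ 0.535  -0.3226  0.046 ]
 [ 0.533  -0.3396  0.046 ]] [np.float64(0.0171), np.float64(0.0245), np.float64(0.0171), np.float64(0.0252)]
mid [ 0.5217079  -0.32953348  0.046     ]
[ 0.45618813 -0.32227984  0.028     ] -0.11026008585433966 0.06592006397640167
[ 0.4826084  -0.32558451  0.028     ] -0.10065657613710367 0.03929841087511893
[ 0.50869043 -0.3284776   0.028     ] -0.08093521588887058 0.013060216098971029
shank yaw -0.11750352098668439
-0.12762025962607187
-0.12517441041089458
```

The block centre is (0.522,-0.3295) with yaw -0.12, top 25×17 mm (26×18 expected). The lengths match, so this is the right pin. Descend to it.

Emit:
apply_moves:
  deltas:
    - [100,-1.5,-0.2,-2,0,0,0.034]
    - [100,0,0,-3.5,0,0,0]
    - [100,0,0,-3.5,0,0,0]
    - [100,0,0,-3,0,0,0]
    - [100,0,0,-2.5,0,0,0]
    - [100,0,0,-1.5,0,0,0]
    - [100,0,0,-1,0,0,0]
    - [100,0,0,-0.5,0,0,0]
    - [100,0,0,0,0,0,0]

```text
time_s: 16.05
ee_pos: [0.5221, -0.3303, 0.0182]
eef_rot: [-3.141, 0.0, 3.022]
force: [-0.6, 0.0, 0.3]
grip_width: 0.0573
grip_force: 0.0
```

Emit:
apply_moves:
  deltas:
    - [100,0,0,-0.5,0,0,0]
    - [255,0,0,0,0,0,0]
    - [255,0,0,0,0,0,0]
    - [255,0,0,0,0,0,0]
    - [255,0,0,0,0,0,0]
    - [255,0,0,0,0,0,0]
    - [255,0,0,0,0,0,0]
    - [255,0,0,0,0,0,0]
  grip_force: 30

```text
time_s: 16.85
ee_pos: [0.5219, -0.3305, 0.013]
eef_rot: [-3.142, 0.0, 3.022]
force: [-0.5, 1.3, 1.4]
grip_width: 0.0181
grip_force: 29.9
```

The pin is held (18.1 mm). I'll lift it and carry it to about 110 mm out along the tongue.

Emit:
apply_moves:
  deltas:
    - [255,0,0,1,0,0,0]
    - [255,0,0,3,0,0,0]
    - [255,0,0,3,0,0,0]
    - [255,0,0,3,0,0,0]
    - [255,0,0,2,0,0,0]
    - [255,1.5,2.9,0,0,0,-0.006]
    - [255,1.5,2.9,0,0,0,-0.01]
    - [255,1.5,2.9,0,0,0,-0.01]
    - [255,1.5,2.9,0,0,0,-0.01]
    - [255,1.5,2.9,0,0,0,-0.01]

```text
time_s: 17.85
ee_pos: [0.5973, -0.1843, 0.1335]
eef_rot: [-3.142, 0.0, 2.975]
force: [-0.4, 0.3, -1.8]
grip_width: 0.0181
grip_force: 29.9
```

Emit:
apply_moves:
  deltas:
    - [255,1.5,2.9,0,0,0,-0.01]
    - [255,1.5,2.9,0,0,0,0]
    - [255,1.5,2.9,0,0,0,0]
    - [255,1.3,3.1,0,0,0,0]
    - [255,0.9,3.1,0,0,0,0]
    - [255,0,0,-3,0,0,0]
    - [255,0,0,-3,0,0,0]
    - [255,0,0,-2,0,0,0]
    - [255,0,0,0,0,0,0]
    - [255,0,0,0,0,0,0]

```text
time_s: 18.85
ee_pos: [0.6642, -0.0365, 0.0539]
eef_rot: [-3.142, 0.0, 2.966]
force: [-0.7, -0.2, -1.5]
grip_width: 0.018
grip_force: 29.9
```

```bash
python3 - <<'E'
from h import *
import pickle
c=cam('wrist');pickle.dump(c,open('w5.pkl','wb'));o=ctrl.get_obs();print(o['ee_pos'],o['time_s'],o['eef_rot'],o['qpos'])
u,v=map(int,proj(c,(.59,-.025,.05)));print(u,v)
x0,y0=max(u-100,0),max(v-75,0);print(x0,y0)
cr=cv2.resize(c['img'][y0:y0+150,x0:x0+200],None,fx=4,fy=4,interpolation=cv2.INTER_CUBIC);cv2.imwrite('pics/w5.png',cr[:,:,::-1])
E
```

```text
[ 0.66458755 -0.03660301  0.05465572] 18.9 [3.14149765e+00 1.95653190e-03 2.96569978e+00] [-1.10022403e-01  6.84406334e-01  1.28826235e+00 -3.69585089e-05
  1.16696543e+00 -1.50491146e+00]
319 151
219 76
```

View pics/w5.png

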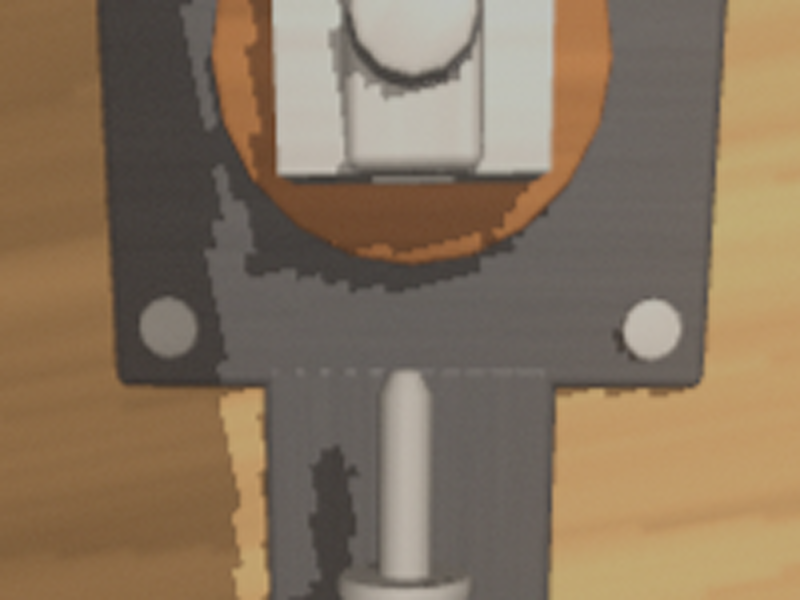

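The shank (crop 406,380) is in line with the stud, nut and tongue centre (about 411–414). I'll compute the lateral offset with the heights included.

```bash
python3 - <<'E'
from h import *
import pickle
c=pickle.load(open('w5.pkl','rb'));g=lambda x,y,z:onz(c,219+x/4,76+y/4,z)
a=-.176;X=np.array([np.cos(a),np.sin(a)]);Y=np.array([-X[1],X[0]]);C=np.array([.556,-.0173])
for n,p,z in(('tip',(406,372),.0697),('shank back',(404,575),.0697),('stud front bottom of top',(413,80),.066),('nutL',(276,176),.052),('nutR',(552,173),.052),('tonL',(268,400),.008),('tonR',(554,400),.008),('boltL',(168,327),.009),('boltR',(652,329),.009)):
    q=g(*p,z)[:2]-C;print(n,np.round([q@X*1e3,q@Y*1e3],1))
o=ctrl.get_obs();q=np.array(o['ee_pos'])[:2]-C;print('tcp',q@X*1e3,q@Y*1e3)
E
```

```text
tip [42.6 -1. ]
shank back [68.6 -1.2]
stud front bottom of top [ 8.3 -0.2]
nutL [ 18.5 -18.2]
nutR [18.1 18.4]
tonL [ 52.1 -24.3]
tonR [52.1 24.3]
boltL [ 39.9 -40.6]
boltR [40.3 40.2]
tcp 110.28990219455031 0.008081852542116142
```

Lateral offset is only 1 mm. I'll correct it, descend to the hole's height (foot ~0.5–1 mm above the base), then feed in along −x.

Emit:
apply_moves:
  deltas:
    - [255,0.02,0.1,-1.5,0,0,0]
    - [255,0,0,-1.2,0,0,0]
    - [255,0,0,-0.5,0,0,0]
    - [255,0,0,0,0,0,0]
    - [255,-0.49,0.09,0,0,0,0]
    - [255,-0.49,0.08,0,0,0,0]
    - [255,-0.49,0.09,0,0,0,0]
    - [255,-0.49,0.09,0,0,0,0]
    - [255,-0.49,0.09,0,0,0,0]
    - [255,0,0,0,0,0,0]

```text
time_s: 19.9
ee_pos: [0.6389, -0.0309, 0.0208]
eef_rot: [-3.142, -0.001, 2.966]
force: [0.5, -0.2, -2.6]
grip_width: 0.0178
grip_force: 30.0
```

Emit:
apply_moves:
  deltas:
    - [255,-0.49,0.09,0.05,0,0,0]
    - [255,-0.49,0.08,0,0,0,0]
    - [255,-0.49,0.09,0,0,0,0]
    - [255,-0.49,0.09,0,0,0,0]
    - [255,0,0,0,0,0,0]

```text
time_s: 20.4
ee_pos: [0.6194, -0.0274, 0.0214]
eef_rot: [-3.142, -0.0, 2.966]
force: [0.5, -0.1, -0.8]
grip_width: 0.0178
grip_force: 30.0
```

Emit:
apply_moves:
  deltas:
    - [255,-0.3,0.05,0,0,0,0]
    - [255,-0.1,0.02,0,0,0,0]
    - [255,-0.1,0.02,0,0,0,0]
    - [255,-0.05,0.01,0,0,0,0]
    - [255,0,0,0,0,0,0]

```text
time_s: 20.9
ee_pos: [0.6148, -0.0266, 0.0215]
eef_rot: [3.142, 0.001, 2.966]
force: [1.8, -0.9, -2.3]
grip_width: 0.0179
grip_force: 30.0
```

Emit:
apply_moves:
  deltas:
    - [255,-0.1,0.02,0,0,0,0]
    - [255,0,0,0,0,0,0]
    - [255,0,0,0,0,0,0]

```text
time_s: 21.2
ee_pos: [0.6145, -0.0265, 0.0218]
eef_rot: [3.141, 0.003, 2.966]
force: [7.1, -0.9, -2.7]
grip_width: 0.0181
grip_force: 30.0
```

The collar meets the nut's face at the expected 59 mm (7 N). I'll set the foot down and release.

Emit:
apply_moves:
  deltas:
    - [255,0,0,-0.08,0,0,0]
    - [255,0,0,0,0,0,0]
    - [200,0,0,0,0,0,0]
    - [150,0,0,0,0,0,0]
    - [120,0,0,0,0,0,0]
    - [120,0,0,0,0,0,0]
    - [120,0,0,0,0,0,0]
    - [120,0,0,0,0,0,0]

```text
time_s: 22.0
ee_pos: [0.6134, -0.0264, 0.0205]
eef_rot: [-3.142, -0.0, 2.966]
force: [0.8, 0.2, 0.4]
grip_width: 0.0495
grip_force: 0.0
```

Emit:
apply_moves:
  deltas:
    - [120,0,0,0.5,0,0,0]
    - [120,0,0,2,0,0,0]
    - [120,0,0,3,0,0,0]
    - [120,0,0,4,0,0,0]
    - [120,0,0,4,0,0,0]
    - [120,1.5,0,2,0,0,0]
    - [120,0,0,0,0,0,0]

```text
time_s: 22.7
ee_pos: [0.6303, -0.0265, 0.1792]
eef_rot: [3.141, 0.006, 2.966]
force: [-0.1, -0.1, -0.5]
grip_width: 0.0498
grip_force: 0.0
```

```bash
python3 - <<'E'
from h import *
c=cam('wrist');S=cam('side');A=cam('scene');o=ctrl.get_obs();print(o['ee_pos'],o['time_s'],o['grip_width'])
f=lambda im,x,y,w,h:cv2.resize(im[y:y+h,x:x+w],(400,300),interpolation=cv2.INTER_CUBIC)
u,v=map(int,proj(c,(.59,-.025,.03)));v=max(v-90,0);print(u-120,v)
im=np.vstack([np.hstack([f(c['img'],u-120,v,240,180),f(S['img'],235,235,147,110)]),np.hstack([f(A['img'],260,195,120,90),f(A['img'],0,0,640,480)])])
cv2.imwrite('pics/end.png',im[:,:,::-1])
E
```

```text
[ 0.62766255 -0.02631127  0.17408818] 22.85 0.04987671746497974
195 93
```

View pics/end.png

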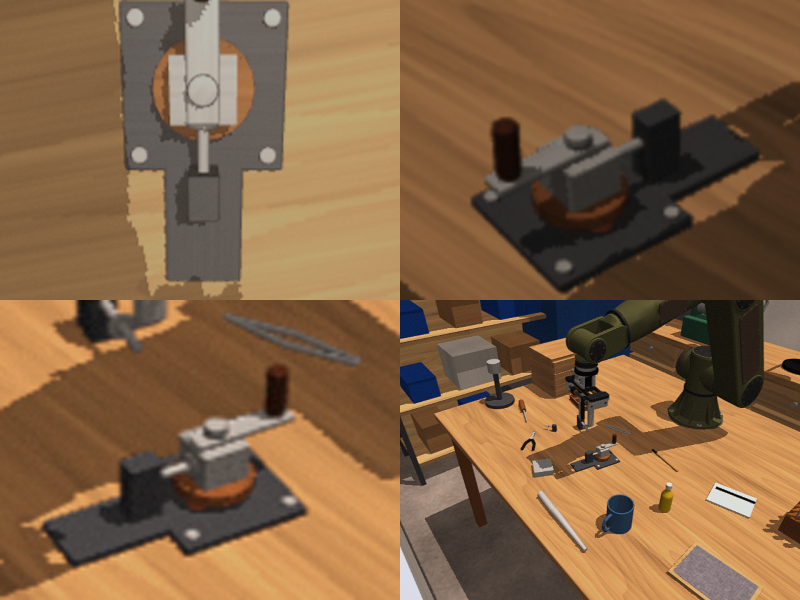

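The last pictures show the crank pointing away from the tongue and the pin upright on the tongue. Its shank is in the nut, with about 28 mm between block and nut, which means it is fully home. The gripper is clear and the other items haven't moved, so I'm handing in.

```bash
python3 -c "
from station import ctrl;print(ctrl.hand_in())"
```

```text
the job is handed in; nothing more can be done
None
```

The job is handed in: the nut is wound down to its lined-up place, the medium lock pin is pushed home with its collar on the nut's face and released, and the glue bottle, mug, pliers and bench block were left alone. It took about 23 s of the 67 s.

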